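Press a cover home in the bench lever press

TASK

Take the top blue housing off the pile, leaving the ones below where they are, and set it down gently in the bench press, flat between the two yellow end stops, with its white cover upwards. Swing the sprung red lever down by its black bar until its pad has pushed the cover fully home and the lever comes up against a solid stop, without leaning on it any harder, because the housing cracks. Then guide the lever all the way back up instead of letting it fly, let go, leave the housing in the press, and do not disturb anything else.

Things in the scene. Friction and masses are not known exactly. Their poses are not given: they have to be found in the camera images.
- unit: the top housing of the pile: blue block 140 (its x) x 58 (its y) x 26 high with two black bands, white cover on top (124 x 46, in the middle). Origin: centre of its underside, z up. 0.33 kg. It lies on the next cover with 4 to 6 mm of air between the two blue blocks' edges. Grip it across the 58 width by its blue sides
- cover_top (a point): centre of the top face of that housing's white cover. 31.5 to 34 above the housing's underside at the start; 28 when fully home (the cover moves straight down and stays where pushed; it takes about 14 N at the pad to move). Home means no more than 1.5 proud. The housing cracks when the pad pushes with 90 N or more
- unit_middle: second housing of the pile, same size, cover standing proud: 32 high in all. Origin: centre of underside
- unit_bottom: lowest housing of the pile, same as the second
- pile_mat: fixed cork pad under the pile, 180 (its x) x 100 x 6, origin: centre of underside
- press: grey base of the lever press, 220 (its x) x 300 (its y), fixed to the bench. Origin at bench height under the centre of the bed; z up. The lever's hinge is a line parallel to the press x axis, 130 along press +y and 82 up from this origin
- bed_top (a point): centre of the upper face of the press's aluminium bed (190 along x, 100 along y), axes as the press. The bed height was set for some earlier job, 30 to 38 above the bench. Two yellow stops 8 high stand at its ends, inner faces at x = -80 and +80; a housing lies between them with its x (either way round) along this x and its origin at this point
- lever_angle (a joint): angle of the press lever in rad: 0 = upright, its rest position, held there by a spring; grows as the lever swings down over the bed (towards press -y); about 1.57 = level. It meets the seated cover somewhere between 1.53 and 1.62 depending on the bed height; never past 1.66. Spring: about 3 N at the bar at first, 6 N when down; pushing the cover in adds some 8 N at the bar
- handle (a point): middle of the lever's black round hand bar, 20 diameter, 112 free length along press x between the two steel lever arms; 240 from the hinge (322 above the bench when the lever is up). The red plate that carries the pad ends 70 short of the bar
- lever: the whole swinging lever: two steel arms 124 apart, red plate between them 80 to 170 from the hinge, pad on the plate, hand bar at the end. Origin in the middle of the hinge line; its z runs along the lever to the bar, its x along the press x
- pad_nose (a point): middle of the black pad's nose (80 long along press x, rounded with radius 8), on the face of the red plate that looks down at the bed when the lever is down; 130 from the hinge along the lever and 20 off its mid-plane. The bar moves 1.85 times as far as the pad
- parts_tray: grey open parts tray, 170 x 100 x 30, loose; a bystander; origin at its underside
- phone: black smartphone lying flat, 150 x 72 x 9, loose; a bystander; origin at its underside
- screwdriver: red-handled screwdriver, 160 long, lying on the bench; a bystander
- brush: small brush, 150 long, lying on the bench; a bystander
- flux: small bottle with a red cap, 40 diameter, 100 tall, upright; a bystander; origin at its underside
- solder_spool: blue reel, 54 diameter, 50 tall, standing on its end; a bystander; origin at its underside
- screw_dish: green divided dish, 90 x 120 x 25, loose; a bystander; origin at its underside
Not all that is in view belongs to the job. What is shaped like the unit but purple is not meant.

How it is judged:
By the outcome, as a careful person would: the job done as asked, in the order asked, and still so for the second after the job is handed in, with the robot touching nothing.
It also fails if it takes over 72 s, if anything falls off the work surface, if the arm or the gripper's body presses on something with over 40 N, if the wrist force passes 120 N, or if a joint passes its speed limit or range.

ROBOT

A 7-joint arm with a two-finger parallel gripper is mounted at the origin on the work surface. World frame = base frame: x ahead of the robot, y to its left, z up, the work surface at z = 0. Lengths are in m, angles in degrees, forces in N, time in s.
With the tool pointing down it reaches from about 0.35 to 0.9 m from the base axis. Payload 19.9 kg.
Tool frame: the origin (TCP) lies at the very end of the fingers, on their centre line; the grasp point (between the pads) lies 19 mm behind it; z points along the fingers, y is the line along which they close (so a half turn about z gives the same grasp; the last joint's range is limited). The gripper opens to 85 mm and grips with 20 to 120 N. Pads are 22 mm wide; open, the fingers measure 114 mm over their backs; the gripper's body (76 mm by 85 mm) begins 54 mm behind the grasp point. The pads swing forward as they close: fully open they stand 13 mm farther back than shut.
Start: joints at [-76.69, 23.915, -0.59, 92.452, 0.269, 63.638, -3.037], TCP at [0.169, 0.602, 0.231] pointing down, gripper open.
Joint ranges: [-161.28, 161.28], [-22.2, 115.67], [-73.04, 71.86], [3.21, 147.25], [-68.34, 248.33], [10.77, 114.83], [-161.83, 161.83]. Speed limits (degrees/s): [108.29, 108.29, 136.94, 136.94, 172.46, 172.46, 172.46].

INTERFACE

Orientations are given as a 3x3 rotation matrix whose columns are the frame's x, y, z axes.
In Python, from cell import bot gives the robot as it stands.
- The arm moves only by the tool play_rows, never from a script. Its argument "moves" is one flat list of numbers, 7 for each row, row after row: the opening, from -1 (shut) to 1 (fully open), then the shift along the world's x, y, z in cm, then the turn, a rotation vector about the world's x, y, z in degrees. In form: [hand, tx, ty, tz, wx, wy, wz, hand, tx, ty, tz, wx, wy, wz, ...]. A call has 1 to 10 rows; each row is the pose to reach, as a shift and turn from the pose commanded when the call began; what a row does not reach only later rows make up. A row lasts 1/12 s, in which the tool goes at most 41.7 mm and 7.16 degrees, less where a joint would pass 70% of its speed; a pose out of reach is approached as far as the arm can. A call with a gripper value outside its range is refused whole. The fingers move at their own pace and stop on an object; the grip force is fixed at half the most. Time passes only in rows, so rows that repeat a pose let the fingers close. It gives the time, the measured TCP pose, the force, the opening and the grip force at its end, in the units of the state.
- bot.state(): the state, without advancing time (a new reading comes with each control period).
- bot.capture(name): name is "scene" or "top"; returns (picture, depth): 420x560x3 uint8, red, green, blue; 420x560 float32, m along the optical axis (not along the pixel's ray), 0 where there is no reading.
- bot.camera_params(name): a dict with "camera_matrix" (3x3 intrinsics, pixels), "k1" (the pictures are not rectified: a ray, as slopes to the right and down, at radius r is drawn at 1 + k1 r^2 times it, then the intrinsics apply), "R" (3x3) and "t" (3): a world point X has camera coordinates R X + t. Camera axes: x right, y down, z forward; pixel columns grow to the right and rows downward; lengths in m; the calibration is good to about 2 mm. A picture is of the moment at which its call begins. camera_params takes no time and is no camera call.
- bot.finish_job(): hands the job in; it is judged then, once.
The state is a dict: "time": time; "joints": joint angles; "joint_velocities": joint speeds; "tau": joint torques, N m; "position": TCP position; "eef_rot": TCP orientation; "wrist_force": force on the tool from outside, world axes, zero at the start; "torque": the same for the moment, N m; "gripper_width": finger opening in m; "finger_force": force on a finger pad.
Only numpy, scipy, OpenCV 4.12 (cv2) and the standard library are available. Lean on these libraries where they do the work, as an engineer would, in place of code of your own. Each camera call takes 0.05 s, during which the arm holds its last target. There are 200 camera calls.

## Working session

There is one attempt and no reset: what is moved stays moved. The work goes in short steps, Python scripts to look and compute and a tool call to move; the robot and the scene stay as the last step left them, time stands still between calls to the robot, and variables do not carry over. Pictures are saved under pics/ and viewed, at most 10 in all, crops included, and the job is handed in when it is done.

Besides the shell and the picture viewer there is one more tool, called after "Emit:" as name(argument=value, ...) on one line, values as JSON. play_rows: Moves the arm, as the interface text tells. Its arguments: {"type":"object","properties":{"moves":{"type":"array"}},"required":["moves"]}

```bash
ls; mkdir -p pics
cat > h.py <<'E'
import numpy as np, cv2
from cell import bot
def load(n):
    d=np.load(f'pics/{n}.npz'); return d['p'],d['d']
def snap(cam,name):
    p,d=bot.capture(cam); cv2.imwrite(f'pics/{name}.png',p[:,:,::-1]); np.savez(f'pics/{name}.npz',p=p,d=d); return p,d
def und(cam,uv):
    c=bot.camera_params(cam);K=np.array(c['camera_matrix'],float)
    q=(np.atleast_2d(uv).astype(float)-K[:2,2])/[K[0,0],K[1,1]]
    s=q.copy()
    for _ in range(20): s=q/(1+c['k1']*(s**2).sum(1,keepdims=True))
    return s
def ray(cam,uv):
    c=bot.camera_params(cam);R=np.array(c['R']);t=np.array(c['t'])
    s=und(cam,uv); d=np.c_[s,np.ones(len(s))]@R
    return -R.T@t,d
def plane(cam,uv,z):
    o,d=ray(cam,uv); return o+d*((z-o[2])/d[:,2])[:,None]
def cloud(cam,d):
    v,u=np.mgrid[:d.shape[0],:d.shape[1]]
    o,r=ray(cam,np.c_[u.ravel(),v.ravel()])
    P=o+r*d.ravel()[:,None]; P[d.ravel()==0]=np.nan
    return P.reshape(d.shape+(3,))
def proj(cam,X):
    c=bot.camera_params(cam);R=np.array(c['R']);t=np.array(c['t']);K=np.array(c['camera_matrix'])
    q=np.atleast_2d(X)@R.T+t; s=q[:,:2]/q[:,2:]; s=s*(1+c['k1']*(s**2).sum(1,keepdims=True))
    return s*[K[0,0],K[1,1]]+K[:2,2]
E
python3 - <<'E'
from h import *
for c in('scene','top'):
    snap(c,c+'0'); k=bot.camera_params(c); print(c,{a:np.round(b,3).tolist() for a,b in k.items()})
    print(-np.array(k['R']).T@np.array(k['t']))
print(bot.state())
E
```

```text
pics
scene {'camera_matrix': [[485.046, 0.0, 279.395], [0.0, 485.046, 210.611], [0.0, 0.0, 1.0]], 'k1': -0.16, 'R': [[-0.359, 0.933, 0.018], [0.533, 0.221, -0.817], [-0.766, -0.283, -0.577]], 't': [0.221, -0.126, 1.923]}
[1.61904104 0.36673379 1.00237505]
top {'camera_matrix': [[382.305, 0.0, 280.621], [0.0, 382.305, 213.997], [0.0, 0.0, 1.0]], 'k1': -0.001, 'R': [[-0.019, -1.0, -0.003], [-0.982, 0.019, -0.19], [0.19, -0.001, -0.982]], 't': [-0.037, 0.556, 1.07]}
[ 0.34087626 -0.04689291  1.15625374]
{'time': 0.1, 'joints': array([-76.68833475,  23.94415264,  -0.5888166 ,  92.48099611,
         0.27004123,  63.63727062,  -3.03668344]), 'joint_velocities': array([ 0.05438669, -0.10541205, -0.02130887, -0.10836528,  0.08416795,
        0.01474919,  0.04535668]), 'tau': array([ 2.86652401e-03, -8.65819502e+01,  6.79914784e-01, -4.35636234e+01,
        1.90702389e-02,  4.92146894e-03, -8.53997858e-05]), 'position': array([0.1689602 , 0.60141868, 0.23073595]), 'eef_rot': array([[-9.62738818e-01,  2.70432865e-01, -1.84635314e-04],
       [ 2.70432907e-01,  9.62738250e-01, -1.05058580e-03],
       [-1.06357449e-04, -1.06137120e-03, -9.99999431e-01]]), 'wrist_force': array([-0.85916047,  0.40951439, -0.32432622]), 'torque': array([ 0.05361714, -0.01075897, -0.03208208]), 'finger_force': 0.0, 'gripper_width': 0.08522329099281177}
```

View pics/scene0.png

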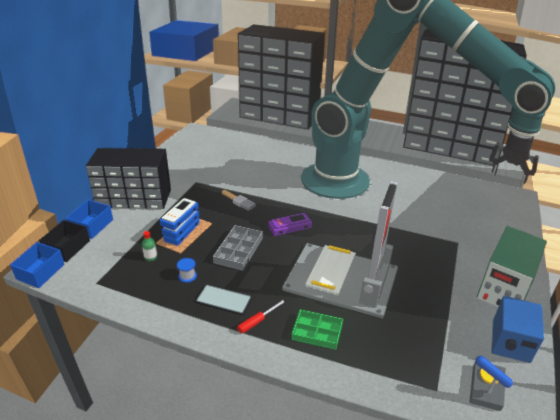

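View pics/top0.png

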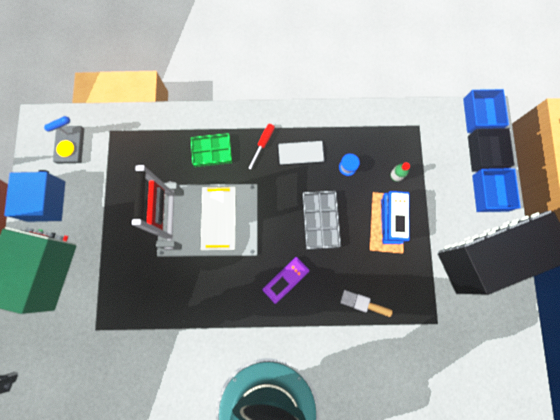

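The scene view shows the pile at about (180,222) and the press at (340,275). The top view shows the pile at (397,218), the press bed at (216,218), the upright lever at (155,205), and the purple decoy at (286,280). Only the blue stack on the cork has three housings, so its top one is the unit. Next I'll measure both.

Run:
```python
from h import *
for cam in('scene','top'):
    p,d=load(cam+'0'); P=cloud(cam,d); hsv=cv2.cvtColor(p,cv2.COLOR_RGB2HSV); H,S,V=[hsv[...,i].astype(int) for i in range(3)]
    rng=lambda x0,x1,y0,y1,z0,z1:(P[...,0]>x0)&(P[...,0]<x1)&(P[...,1]>y0)&(P[...,1]<y1)&(P[...,2]>z0)&(P[...,2]<z1)
    def rep(n,m,z=None):
        if m.sum()<8: print(cam,n,'few',m.sum());return
        v,u=np.nonzero(m);Q=P[m]; (c,wh,a)=cv2.minAreaRect((Q[:,:2]*1000).astype(np.float32))
        print(cam,n,m.sum(),'px',u.mean().round(),v.mean().round(),'z pct',np.round(np.nanpercentile(Q[:,2],[2,25,50,75,98]),4),'rect',np.round(c,1),np.round(wh,1),round(a,1))
    blue=(H>100)&(H<125)&(S>130)&(V>60)
    white=(S<60)&(V>170)
    yel=(H>18)&(H<35)&(S>120)&(V>120)
    X0,X1,Y0,Y1=.3,.75,-.55,-.25
    # pile
    rep('pileblue',blue&rng(.35,.75,-.55,-.3,.02,.2))
    rep('pile white',white&rng(.35,.75,-.55,-.3,.06,.2))
    rep('allpile hi',rng(.35,.75,-.55,-.3,.09,.2))
    rep('yellow',yel&rng(.35,.75,.0,.4,.01,.1))
    rep('bed',white&rng(.35,.75,.0,.25,.02,.06))
    rep('high lever',rng(.35,.75,.1,.5,.30,.4))
    rep('lever',rng(.35,.75,.1,.5,.12,.4))
    rep('base',(S<60)&rng(.35,.75,-.05,.4,.005,.026))
p,d=load('top0'); 
big=cv2.resize(p[170:275,120:280],None,fx=4,fy=4,interpolation=cv2.INTER_CUBIC)
b2=cv2.resize(p[170:275,340:440],None,fx=4,fy=4,interpolation=cv2.INTER_CUBIC)[:, :400]
cv2.imwrite('pics/cropA.png',np.hstack([big[:,:400],b2])[:,:,::-1])
p,d=load('scene0')
a=cv2.resize(p[190:260,145:225],None,fx=5,fy=5,interpolation=cv2.INTER_CUBIC)
b=cv2.resize(p[180:315,280:415],None,fx=2.96,fy=2.6,interpolation=cv2.INTER_CUBIC)[:350]
b=cv2.resize(b,(400,350))
cv2.imwrite('pics/cropB.png',np.hstack([a,b])[:,:,::-1])
```

```text
scene pileblue 671 px 180.0 225.0 z pct [0.0224 0.0437 0.0597 0.0831 0.0967] rect [ 550.5 -356.3] [ 63.4 153. ] 66.5
scene pile white 295 px 176.0 210.0 z pct [0.0654 0.0992 0.1013 0.103  0.119 ] rect [ 528.4 -452.2] [211.8 129.3] 82.0
scene allpile hi 983 px 167.0 193.0 z pct [0.0918 0.0992 0.1037 0.1434 0.1792] rect [ 499.4 -431.3] [373.1 167.4] 29.8
scene yellow 151 px 331.0 267.0 z pct [0.0395 0.0422 0.0438 0.0457 0.0478] rect [550.5 140.3] [ 68.4 187.4] 89.6
scene bed 1214 px 331.0 269.0 z pct [0.0328 0.0356 0.037  0.0383 0.0412] rect [552.6 138.6] [ 98.5 193.9] 89.9
scene high lever 325 px 388.0 200.0 z pct [0.3015 0.3241 0.3294 0.3314 0.334 ] rect [553.6 270.3] [ 20.8 140.9] 89.6
scene lever 997 px 383.0 225.0 z pct [0.1275 0.1971 0.2522 0.3234 0.3328] rect [554.1 265. ] [ 30.7 141.9] 89.4
scene base 3164 px 338.0 283.0 z pct [0.0054 0.0131 0.0148 0.0166 0.0206] rect [550.8 175. ] [397.6 449.8] 0.0
top pileblue 521 px 389.0 220.0 z pct [0.0236 0.0523 0.0648 0.0918 0.0971] rect [ 536.8 -378.6] [ 62.9 142.1] 85.8
top pile white 740 px 408.0 217.0 z pct [0.0766 0.0996 0.1015 0.1033 0.1739] rect [ 520.1 -455.6] [213.3 126.4] 77.0
top allpile hi 1926 px 432.0 236.0 z pct [0.0926 0.1002 0.1037 0.155  0.181 ] rect [ 493.7 -433.7] [362.3 166.7] 29.9
top yellow 125 px 218.0 219.0 z pct [0.0389 0.0433 0.0449 0.0461 0.0485] rect [551.1 138.6] [ 66.8 178.2] 89.8
top bed 1988 px 218.0 218.0 z pct [0.0272 0.0359 0.0373 0.0388 0.0425] rect [551.9 135.4] [212.3 200.3] 89.5
top high lever 615 px 139.0 196.0 z pct [0.3029 0.3264 0.3293 0.331  0.3337] rect [551.4 269.2] [ 20.8 133.7] 89.4
top lever 1621 px 149.0 202.0 z pct [0.1399 0.2254 0.2517 0.3276 0.3327] rect [551.4 264.1] [ 31.  133.7] 89.4
top base 4131 px 213.0 221.0 z pct [0.0055 0.0136 0.0153 0.0168 0.0201] rect [550.5 174.3] [398.7 448.1] 0.0
```

View pics/cropA.png

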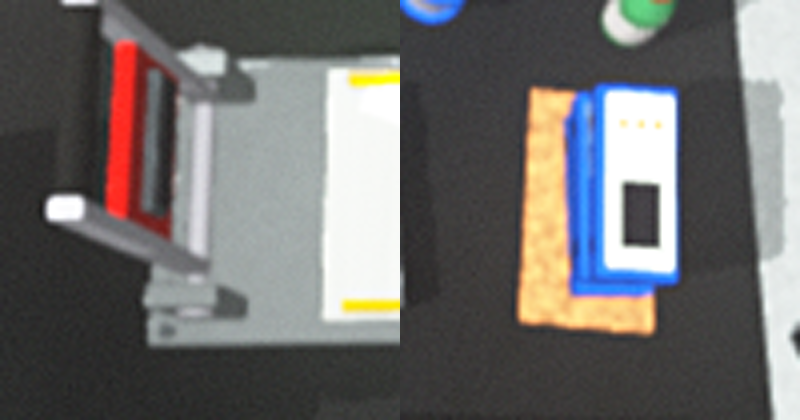

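View pics/cropB.png

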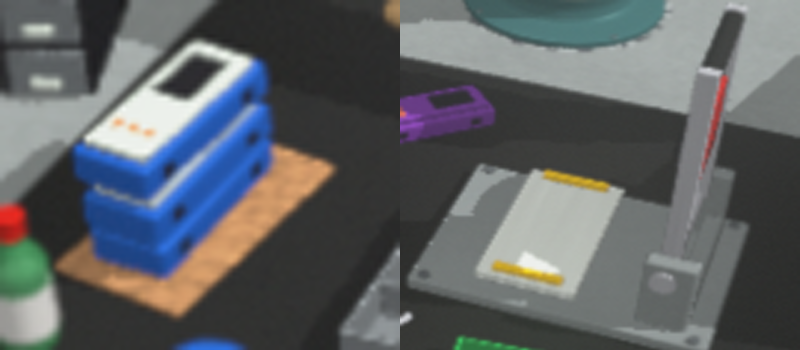

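The crops show one candidate in blue with a white cover on top, at scene (178,212) and top (399,213) px. It sits on two blue housings on the cork. The purple part at scene (290,223) lies alone on the bench, so it isn't the one. The lever is upright on the +y side of the bed. Now I'll refine the poses.

```bash
cat > fit.py <<'E'
from h import *
def comp(m,seed):
    n,l,s,c=cv2.connectedComponentsWithStats(m.astype(np.uint8)); i=1+np.argmin(np.hypot(*(c[1:]-seed).T)+1e3*(s[1:,4]<15)); return l==i
def tri(uvs):
    A=np.zeros((3,3));b=np.zeros(3)
    for cam,uv in uvs.items():
        o,d=ray(cam,uv);d=d[0]/np.linalg.norm(d[0]);M=np.eye(3)-np.outer(d,d);A+=M;b+=M@o
    return np.linalg.solve(A,b)
E
python3 - <<'E'
from fit import *
U={}
for cam in('scene','top'):
    p,d=load(cam+'0'); P=cloud(cam,d); hsv=cv2.cvtColor(p,cv2.COLOR_RGB2HSV); H,S,V=[hsv[...,i].astype(int) for i in range(3)]
    blue=(H>100)&(H<125)&(S>130)&(V>60); white=(S<60)&(V>160); yel=(H>18)&(H<35)&(S>120)&(V>120)
    box=(P[...,0]>.42)&(P[...,0]<.66)&(P[...,1]>-.46)&(P[...,1]<-.30)
    c=comp(white&box&(P[...,2]>.085),{'scene':(178,212),'top':(399,213)}[cam])
    cn=cv2.findContours(c.astype(np.uint8),cv2.RETR_EXTERNAL,cv2.CHAIN_APPROX_NONE)[0]
    cn=max(cn,key=cv2.contourArea)[:,0]; hull=cv2.convexHull(cn)
    m=np.zeros(c.shape,np.uint8);cv2.fillPoly(m,[hull],1); m=m>0
    v,u=np.nonzero(m); U.setdefault('cover',{})[cam]=(u.mean(),v.mean())
    z=np.nanmedian(P[m][:,2]); r=cv2.minAreaRect((plane(cam,hull[:,0],.102)[:,:2]*1000).astype(np.float32)); print(cam,'cover z',z,r)
    Q=plane(cam,np.c_[u,v],.102)[:,:2];w,E=np.linalg.eigh(np.cov(Q.T));e=E[:,1]*np.sign(E[0,1]);print('  centroid',Q.mean(0),'yaw',np.degrees(np.arctan2(e[1],e[0])),np.sqrt(12*w))
    hi=box&(P[...,2]>.088)&(blue|m); r=cv2.minAreaRect((P[hi][:,:2]*1000).astype(np.float32));print('  top block rect',r)
    # middle: blue with z in 0.05-.066 -> extents
    for n,s in {'scene':[(332,284),(335,252)],'top':[(216,190),(217,246)]}.items():
        if n!=cam: continue
        for k,(a) in enumerate(s):
            y=comp(yel&(P[...,2]>.03)&(P[...,2]<.055),a); v,u=np.nonzero(y)
            print('  yellow',k,y.sum(),(u.mean(),v.mean()),plane(cam,[(u.mean(),v.mean())],.045)[0],np.nanmedian(P[y][:,2]))
            X=plane(cam,[(u.mean(),v.mean())],.045)[0]; U.setdefault('y%d'%int(X[0]>.55),{})[cam]=(u.mean(),v.mean())
    ba=(P[...,0]>.498)&(P[...,0]<.606)&(P[...,1]>.2)&(P[...,1]<.35)&(P[...,2]>.305)&(V<90)
    v,u=np.nonzero(ba);U.setdefault('bar',{})[cam]=(u.mean(),v.mean());Q=P[ba]
    print('  bar',ba.sum(),Q.mean(0),Q.min(0),Q.max(0)); f=np.polyfit(Q[:,0],Q[:,1],1);print('  bar slope deg',np.degrees(np.arctan(f[0])),np.polyval(f,.552))
    al=(P[...,0]>.45)&(P[...,0]<.66)&(P[...,1]>.2)&(P[...,1]<.35)&(P[...,2]>.305);print('  bar+arms x',np.percentile(P[al][:,0],[1,99]))
for k,v in U.items(): print(k,tri(v))
E
```

```text
scene cover z 0.10150117946712323 ((542.1712646484375, -378.7337646484375), (49.586326599121094, 127.69393920898438), 85.30016326904297)
  centroid [ 0.54360153 -0.37870796] yaw -4.186043645469133 [0.05152313 0.12902028]
  top block rect ((542.7395629882812, -376.4272766113281), (59.10372543334961, 139.65127563476562), 84.13845825195312)
  yellow 0 75 (np.float64(322.6533333333333), np.float64(284.5466666666667)) [0.63945439 0.13986974 0.045     ] 0.043754581254164426
  yellow 1 76 (np.float64(338.89473684210526), np.float64(249.01315789473685)) [0.46941413 0.14065204 0.045     ] 0.0438906853886028
  bar 154 [0.55574265 0.27147839 0.33018925] [0.50191598 0.26205303 0.32133505] [0.60465315 0.28000271 0.33531257]
  bar slope deg 0.0886026739589157 0.2714726000224653
  bar+arms x [0.48749239 0.62306732]
top cover z 0.10140562642243389 ((536.8609619140625, -381.730224609375), (48.08292007446289, 126.21824645996094), 85.77879333496094)
  centroid [ 0.53634306 -0.38147508] yaw -4.370905480156835 [0.04993207 0.12668544]
  top block rect ((538.0436401367188, -380.36895751953125), (57.40093231201172, 138.75379943847656), 84.883544921875)
  yellow 0 59 (np.float64(218.54237288135593), np.float64(189.25423728813558)) [0.63550099 0.13669834 0.045     ] 0.04515925128884324
  yellow 1 66 (np.float64(216.66666666666666), np.float64(245.95454545454547)) [0.4650376 0.1401066 0.045    ] 0.044642073246135006
  bar 436 [0.55136311 0.26700152 0.32850529] [0.49853147 0.25849199 0.31741782] [0.60492275 0.28001921 0.33527152]
  bar slope deg -0.3197190982787088 0.2669979698445258
  bar+arms x [0.48500295 0.61764448]
cover [ 0.53723103 -0.38341658  0.09613727]
y1 [0.6361839  0.13817171 0.04146372]
y0 [0.46549253 0.14026351 0.04187509]
bar [0.55138619 0.26950072 0.32635835]
```

Emit:
play_rows(moves=[1,4,-3,4,0,0,0,1,6,-5,8,0,0,0,1,8,-8,12,0,0,0,1,10,-11,15,0,0,0,1,12,-14,18,0,0,0,1,14,-17,20,0,0,0,1,16,-20,22,0,0,4,1,18,-23,23,0,0,7,1,20,-26,23,0,0,10,1,22,-29,23,0,0,11.4])

```text
time: 0.93
position: [0.3729, 0.3354, 0.459]
eef_rot: [[-0.997, 0.071, 0.001], [0.071, 0.997, 0.001], [-0.001, 0.001, -1.0]]
wrist_force: [0.4, -0.6, -0.0]
gripper_width: 0.0855
finger_force: 0.0
```

Emit:
play_rows(moves=[1,2,-4,0,0,0,0,1,4,-8,0,0,0,0,1,6,-12,0,0,0,0,1,7,-16,0,0,0,0,1,8,-20,0,0,0,0,1,9,-24,0,0,0,0,1,10,-28,0,0,0,0,1,11,-32,0,0,0,0,1,12,-36,0,0,0,0,1,13,-40,0,0,0,0])

```text
time: 1.77
position: [0.5005, -0.0595, 0.4576]
eef_rot: [[-0.997, 0.075, 0.0], [0.075, 0.997, 0.0], [-0.0, 0.0, -1.0]]
wrist_force: [0.7, 1.3, -0.0]
gripper_width: 0.0857
finger_force: 0.0
```

Emit:
play_rows(moves=[1,0.5,-4,0,0,0,0,1,1,-8,-2,0,0,0,1,1.5,-12,-4,0,0,0,1,2,-16,-7,0,0,0,1,2.1,-20,-10,0,0,0,1,2.1,-24,-13,0,0,0,1,2.1,-27,-17,0,0,0,1,2.1,-29.2,-21,0,0,0,1,2.1,-29.2,-25,0,0,0,1,2.1,-29.2,-27,0,0,0])

```text
time: 2.6
position: [0.5209, -0.3485, 0.2002]
eef_rot: [[-0.997, 0.077, 0.0], [0.077, 0.997, -0.001], [-0.0, -0.001, -1.0]]
wrist_force: [1.8, 0.6, -0.8]
gripper_width: 0.0855
finger_force: 0.0
```

Emit:
play_rows(moves=[1,0,0,0,0,0,0,1,0,0,0,0,0,0])

```text
time: 2.77
position: [0.5209, -0.3462, 0.2009]
eef_rot: [[-0.997, 0.076, -0.003], [0.076, 0.997, 0.001], [0.003, 0.001, -1.0]]
wrist_force: [-0.3, 0.4, 0.6]
gripper_width: 0.0853
finger_force: 0.0
```

Run:
```python
from fit import *
s=bot.state();print(s['position'],s['gripper_width'])
for cam in('scene','top'):
    p,d=snap(cam,cam+'1');P=cloud(cam,d)
    print(cam,proj(cam,s['position']))
p,_=load('scene1');q,_=load('top1')
a=cv2.resize(p[130:270,120:260],(560,560));b=cv2.resize(q[150:270,340:460],(240,240))
cv2.imwrite('pics/crop1.png',np.hstack([a,np.vstack([b,np.zeros((320,240,3),np.uint8)])])[:,:,::-1])
```

```text
[ 0.52092239 -0.34618473  0.20089824] 0.08527753068474508
scene [[187.92788872 182.31625827]]
top [[397.88648709 213.76565798]]
```

View pics/crop1.png

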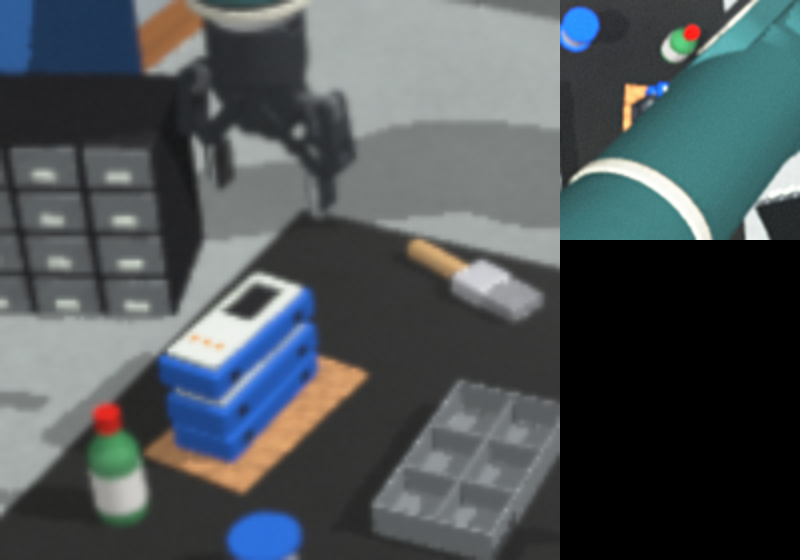

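The gripper hovers over the pile. The fingertips' midpoint, at crop (270,195), matches the projected TCP (272,209) once the 13 mm open setback is allowed for, so the calibration holds. Descending to the grasp.

Emit:
play_rows(moves=[1,1,-1.7,-1,0,0,0,1,2,-3.3,-3,0,0,0,1,2,-3.3,-5,0,0,0,1,2,-3.3,-7,0,0,0,1,2,-3.3,-9,0,0,0,1,2,-3.3,-10.5,0,0,0,1,2,-3.3,-12,0,0,0,1,2,-3.3,-13,0,0,0,1,2,-3.3,-13.6,0,0,0,1,2,-3.3,-13.6,0,0,0])

```text
time: 3.7
position: [0.5417, -0.3791, 0.0654]
eef_rot: [[-0.997, 0.075, -0.0], [0.075, 0.997, 0.0], [0.0, 0.0, -1.0]]
wrist_force: [0.0, -1.5, -0.1]
gripper_width: 0.0854
finger_force: 0.0
```

Run:
```python
from fit import *
s=bot.state();print(s['position'],s['wrist_force'])
p,d=snap('scene','scene2')
print(proj('scene',s['position']))
cv2.imwrite('pics/crop2.png',cv2.resize(p[160:260,130:240],(660,600),interpolation=cv2.INTER_CUBIC)[:,:,::-1])
```

```text
[ 0.54172133 -0.37911121  0.06537387] [ 0.00553013 -1.49275241 -0.08593553]
[[179.72087774 218.58498161]]
```

View pics/crop2.png

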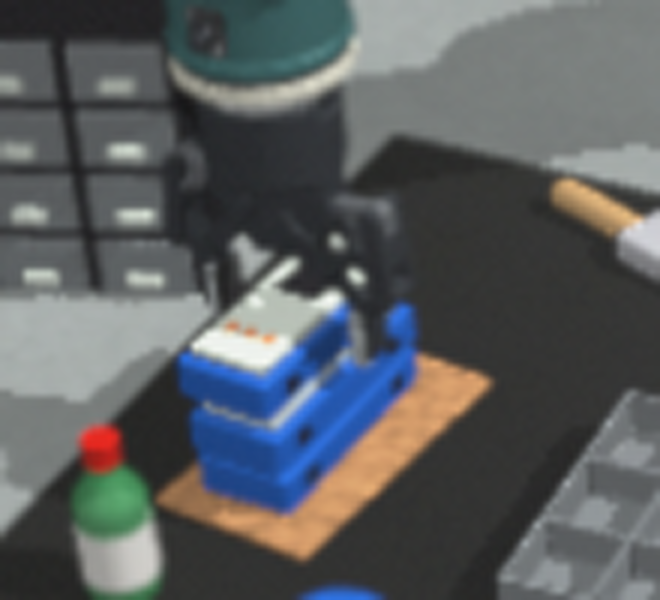

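The fingers straddle the top housing only; the near tip at crop (365,362) is above the second block. Closing.

Emit:
play_rows(moves=[0.6,0,0,0,0,0,0,0.4,0,0,0,0,0,0,0.2,0,0,0,0,0,0,0,0,0,0,0,0,-0.5,0,0,0,0,0,0,-1,0,0,0,0,0,0,-1,0,0,0,0,0,0,-1,0,0,0,0,0,0,-1,0,0,0,0,0,0])

```text
validation failed for argument at $.mo...
```

Emit:
play_rows(moves=[0.6,0,0,0,0,0,0,0.4,0,0,0,0,0,0,0.2,0,0,0,0,0,0,-0.5,0,0,0,0,0,0,-1,0,0,0,0,0,0,-1,0,0,0,0,0,0,-1,0,0,0,0,0,0,-1,0,0,0,0,0,0])

```text
time: 4.42
position: [0.5422, -0.3801, 0.0672]
eef_rot: [[-0.997, 0.075, 0.002], [0.075, 0.997, -0.001], [-0.002, -0.001, -1.0]]
wrist_force: [-1.4, -0.9, 7.9]
gripper_width: 0.057
finger_force: 64.5
```

Emit:
play_rows(moves=[-1,0,0,0.3,0,0,0,-1,0,0,0.8,0,0,0,-1,0,0,1.5,0,0,0,-1,0,0,2.5,0,0,0,-1,0,0,4,0,0,0,-1,0,0,6,0,0,0,-1,0,0,8,0,0,0,-1,0,0,10,0,0,0,-1,0,0,10,0,0,0])

```text
time: 5.17
position: [0.543, -0.3808, 0.1712]
eef_rot: [[-0.997, 0.075, 0.005], [0.075, 0.997, -0.003], [-0.005, -0.003, -1.0]]
wrist_force: [1.1, 1.0, -3.6]
gripper_width: 0.0568
finger_force: 64.8
```

Run:
```python
from fit import *
s=bot.state();print(s['position'],s['wrist_force'],s['gripper_width'])
p,d=snap('scene','scene3');P=cloud('scene',d)
snap('top','top3')
hsv=cv2.cvtColor(p,cv2.COLOR_RGB2HSV); H,S,V=[hsv[...,i].astype(int) for i in range(3)]
blue=(H>100)&(H<125)&(S>130)&(V>60)
box=(P[...,0]>.42)&(P[...,0]<.66)&(P[...,1]>-.46)&(P[...,1]<-.30)
for n,a,b in(('unit',.125,.23),('rest',.03,.085)):
    m=blue&box&(P[...,2]>a)&(P[...,2]<b);Q=P[m];print(n,m.sum(),Q.min(0),Q.max(0),cv2.minAreaRect((Q[:,:2]*1000).astype(np.float32)))
a=cv2.resize(p[140:260,120:240],(600,600),interpolation=cv2.INTER_CUBIC)
cv2.imwrite('pics/crop3.png',a[:,:,::-1])
```

```text
[ 0.54297639 -0.38075593  0.17124046] [ 1.11047308  0.98466796 -3.55649755] 0.05680988367861287
unit 228 [ 0.46998148 -0.41126646  0.17512798] [ 0.61444517 -0.32015055  0.22906301] ((550.3995971679688, -355.08984375), (59.06501388549805, 149.8966064453125), 65.1295166015625)
rest 304 [ 0.47128531 -0.41070777  0.03009548] [ 0.61863433 -0.34429763  0.06683371] ((552.1972045898438, -355.6557312011719), (61.83897399902344, 149.6646728515625), 65.40748596191406)
```

View pics/crop3.png

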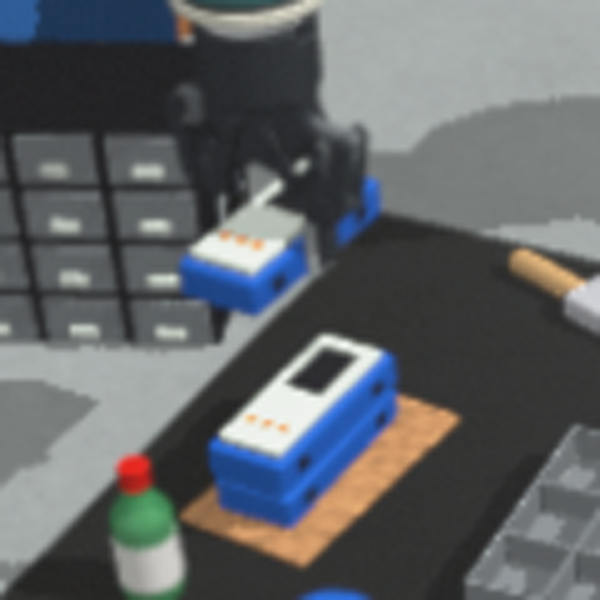

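The lift was clean and the two lower housings stayed put. Carrying it to the press.

Emit:
play_rows(moves=[-1,0,2,1,0,0,0,-1,0,5,2,0,0,0,-1,0,9,3,0,0,1,-1,0,13,3,0,0,2,-1,0.5,17,3,0,0,3,-1,1,21,3,0,0,3.7,-1,1,25,3,0,0,3.7,-1,1,29,3,0,0,3.7,-1,1,33,3,0,0,3.7,-1,1,36,3,0,0,3.7])

```text
time: 6.1
position: [0.5509, -0.0157, 0.1951]
eef_rot: [[-1.0, 0.008, -0.001], [0.008, 1.0, 0.001], [0.001, 0.001, -1.0]]
wrist_force: [0.1, 0.9, -3.5]
gripper_width: 0.0569
finger_force: 65.4
```

Emit:
play_rows(moves=[-1,0,4,0,0,0,0,-1,0,8,0,0,0,0,-1,0,11,-1,0,0,0,-1,0,13,-3,0,0,0,-1,0,15,-5,0,0,0,-1,0,16,-7,0,0,0,-1,0,16,-9,0,0,0,-1,0,16,-10,0,0,0,-1,0,16,-10,0,0,0])

```text
time: 6.85
position: [0.5503, 0.1399, 0.0935]
eef_rot: [[-1.0, 0.01, -0.004], [0.01, 1.0, -0.002], [0.004, -0.002, -1.0]]
wrist_force: [0.5, -1.0, -4.8]
gripper_width: 0.0571
finger_force: 65.1
```

```bash
cat > press.py <<'E'
from fit import *
import sys
n=sys.argv[1]; s=bot.state();print(s['position'],s['wrist_force'],np.degrees(np.arctan2(s['eef_rot'][1,1],s['eef_rot'][0,1])))
for cam in('scene','top'):
    p,d=snap(cam,cam+n);P=cloud(cam,d);hsv=cv2.cvtColor(p,cv2.COLOR_RGB2HSV); H,S,V=[hsv[...,i].astype(int) for i in range(3)]
    blue=(H>100)&(H<125)&(S>130)&(V>60)&(P[...,1]>.05)&(P[...,1]<.22)&(P[...,0]>.4)&(P[...,0]<.7)&(P[...,2]<.25)
    yel=(H>18)&(H<35)&(S>120)&(V>120)&(P[...,1]>.08)&(P[...,1]<.2)
    for k,m in(('blue',blue),('yellow',yel)):
        Q=P[m]
        if m.sum()<10: print(cam,k,'few');continue
        print(cam,k,m.sum(),'lo',np.percentile(Q,1,axis=0).round(4),'hi',np.percentile(Q,99,axis=0).round(4),cv2.minAreaRect((Q[:,:2]*1000).astype(np.float32)))
E
python3 press.py 4
```

```text
[0.55025736 0.13991787 0.09354511] [ 0.47847635 -0.96862521 -4.76814684] 89.39943850513868
scene blue 159 lo [0.4887 0.1137 0.1006] hi [0.6205 0.1754 0.1619] ((559.4168090820312, 163.05548095703125), (53.13419723510742, 146.6827850341797), 66.40292358398438)
scene yellow 81 lo [0.4682 0.1068 0.0391] hi [0.6461 0.1758 0.0623] ((564.5301513671875, 168.25201416015625), (64.54286193847656, 191.1431884765625), 69.54608917236328)
top blue 113 lo [0.4783 0.1002 0.1148] hi [0.6123 0.1673 0.2095] ((537.447021484375, 119.12106323242188), (53.25785446166992, 142.8553466796875), 67.87236022949219)
top yellow 89 lo [0.4619 0.1055 0.0386] hi [0.6394 0.1713 0.058 ] ((550.7748413085938, 138.2010498046875), (64.88880157470703, 177.75184631347656), 89.46163940429688)
```

Emit:
play_rows(moves=[-1,0.4,0,-1,0,0,0,-1,0.4,0,-2,0,0,0,-1,0.4,0,-3,0,0,0,-1,0.4,0,-4,0,0,0,-1,0.4,0,-4.6,0,0,0,-1,0.4,0,-5,0,0,0,-1,0.4,0,-5.2,0,0,0,-1,0.4,0,-5.4,0,0,0,-1,0.4,0,-5.4,0,0,0])

```text
time: 7.7
position: [0.5558, 0.1407, 0.0418]
eef_rot: [[-1.0, 0.01, 0.0], [0.01, 1.0, -0.0], [-0.0, -0.0, -1.0]]
wrist_force: [0.4, 0.2, -3.8]
gripper_width: 0.0566
finger_force: 65.4
```

Emit:
play_rows(moves=[-1,0,0,-0.1,0,0,0,-1,0,0,-0.2,0,0,0,-1,0,0,-0.2,0,0,0])

```text
time: 7.95
position: [0.5558, 0.1407, 0.04]
eef_rot: [[-1.0, 0.01, 0.0], [0.01, 1.0, 0.0], [-0.0, 0.0, -1.0]]
wrist_force: [0.0, -0.6, -3.6]
gripper_width: 0.0573
finger_force: 65.4
```

Emit:
play_rows(moves=[-1,-0.05,-0.1,-0.1,0,0,0,-1,-0.05,-0.1,-0.2,0,0,0,-1,-0.05,-0.1,-0.3,0,0,0,-1,-0.05,-0.1,-0.4,0,0,0,-1,-0.05,-0.1,-0.4,0,0,0])

```text
time: 8.37
position: [0.5552, 0.1396, 0.0357]
eef_rot: [[-1.0, 0.01, -0.0], [0.01, 1.0, -0.0], [0.0, -0.0, -1.0]]
wrist_force: [-0.2, 0.0, -3.3]
gripper_width: 0.0569
finger_force: 65.4
```

Emit:
play_rows(moves=[-1,0,0,-0.1,0,0,0,-1,0,0,-0.1,0,0,0])

```text
time: 8.53
position: [0.5553, 0.1396, 0.0351]
eef_rot: [[-1.0, 0.01, 0.0], [0.01, 1.0, 0.0], [-0.0, 0.0, -1.0]]
wrist_force: [-1.0, -0.0, 1.4]
gripper_width: 0.0569
finger_force: 65.7
```

Contact: the wrist now shows the bed carrying the unit. Opening.

Emit:
play_rows(moves=[0.4,0,0,0,0,0,0,0.5,0,0,0,0,0,0,0.7,0,0,0,0,0,0,1,0,0,0,0,0,0,1,0,0,0,0,0,0,1,0,0,0.5,0,0,0,1,0,0,1.5,0,0,0,1,0,0,4,0,0,0,1,0,0,8,0,0,0])

```text
time: 9.28
position: [0.5537, 0.1391, 0.1142]
eef_rot: [[-1.0, 0.01, -0.004], [0.01, 1.0, -0.002], [0.004, -0.002, -1.0]]
wrist_force: [-0.6, 0.4, 0.3]
gripper_width: 0.0852
finger_force: 0.0
```

Emit:
play_rows(moves=[1,0,-4,2,0,0,0,1,0,-8,4,0,0,0,1,0,-12,7,0,0,0,1,0,-16,10,0,0,0,1,0,-20,13,0,0,0,1,0,-24,15,0,0,0,1,0,-24,15,0,0,0])

```text
time: 9.87
position: [0.5548, -0.1033, 0.2679]
eef_rot: [[-1.0, 0.012, 0.002], [0.012, 1.0, -0.0], [-0.002, 0.0, -1.0]]
wrist_force: [0.6, -0.5, -0.1]
gripper_width: 0.0854
finger_force: 0.0
```

```bash
python3 press.py 5
python3 - <<'E'
from fit import *
p,_=load('scene5');q,_=load('top5')
a=cv2.resize(p[170:320,270:420],(400,400),interpolation=cv2.INTER_CUBIC);b=cv2.resize(q[150:270,130:250],(400,400),interpolation=cv2.INTER_CUBIC)
cv2.imwrite('pics/crop5.png',np.hstack([a,b])[:,:,::-1])
E
```

```text
[ 0.55482112 -0.10330572  0.26791718] [ 0.61987471 -0.49741569 -0.06895966] 89.31493140533094
scene blue 168 lo [0.5084 0.1158 0.0439] hi [0.6254 0.1697 0.0681] ((563.8530883789062, 142.26943969726562), (123.85710906982422, 55.12099838256836), 0.1186133474111557)
scene yellow 88 lo [0.4622 0.1063 0.0383] hi [0.6439 0.1739 0.0493] ((562.025634765625, 168.26654052734375), (65.2260971069336, 189.80776977539062), 69.43074798583984)
top blue 123 lo [0.4829 0.1109 0.0579] hi [0.6168 0.165  0.0664] ((549.7537841796875, 136.6118621826172), (53.69559860229492, 133.9197998046875), 88.44184112548828)
top yellow 126 lo [0.462  0.106  0.0365] hi [0.6396 0.1709 0.0493] ((550.9053955078125, 139.06671142578125), (66.26976776123047, 178.11129760742188), 89.23975372314453)
```

View pics/crop5.png

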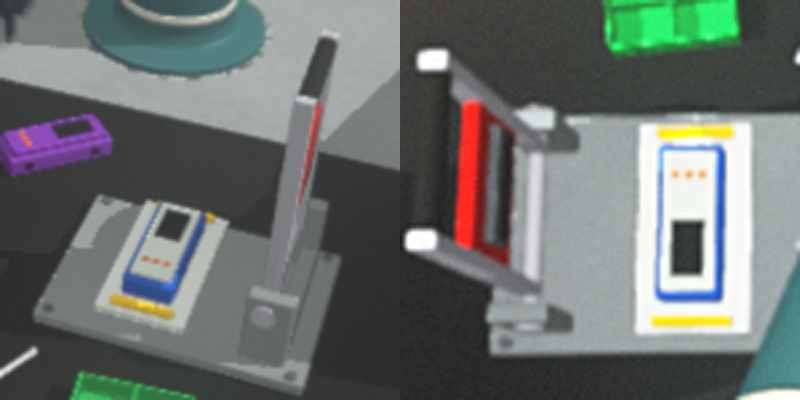

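The housing sits flat, centred between the yellow stops (crop right: blue rows 146–300, stops at 133 and 322) and parallel to them. I'll test the tool tilt needed for the lever stroke in free air first.

Emit:
play_rows(moves=[1,0,1,0,7,0,0,1,0,2,0,14,0,0,1,0,3,0,21,0,0,1,0,4,0,28,0,0,1,0,5,0,35,0,0,1,0,6,0,42,0,0,1,0,6,0,49,0,0,1,0,6,0,55,0,0,1,0,6,0,55,0,0,1,0,6,0,55,0,0])

```text
time: 10.8
position: [0.555, -0.0412, 0.2643]
eef_rot: [[-1.0, 0.013, -0.0], [0.007, 0.575, 0.818], [0.01, 0.818, -0.575]]
wrist_force: [-0.1, -0.8, 0.7]
gripper_width: 0.0852
finger_force: 0.0
```

```bash
python3 -c "
from h import *
s=bot.state();print(s['joints'],s['position'])"
```

```text
[  5.37848412  32.43100392  26.92542958  97.57122087 -57.04868952
  94.63305622 140.05332532] [ 0.55496424 -0.04117981  0.26431047]
```

Emit:
play_rows(moves=[1,0,1,3,-7,0,0,1,0,3,6,-14,0,0,1,0,5,9,-21,0,0,1,0,8,12,-28,0,0,1,0,11,14,-35,0,0,1,0,14,16,-42,0,0,1,0,17,16,-49,0,0,1,0,20,16,-55,0,0,1,0,23,16,-55,0,0,1,0,26,16,-55,0,0])

```text
time: 11.63
position: [0.5542, 0.2242, 0.4272]
eef_rot: [[-1.0, 0.005, 0.006], [0.005, 1.0, 0.0], [-0.006, 0.0, -1.0]]
wrist_force: [-0.1, -1.0, -0.0]
gripper_width: 0.0853
finger_force: 0.0
```

Emit:
play_rows(moves=[1,0,3,0,0,0,0,1,0,5,0,0,0,0,1,0,5,0,0,0,0])

```text
time: 11.88
position: [0.5539, 0.2755, 0.4262]
eef_rot: [[-1.0, 0.003, 0.004], [0.003, 1.0, 0.002], [-0.004, 0.002, -1.0]]
wrist_force: [0.6, 0.8, -0.5]
gripper_width: 0.0856
finger_force: 0.0
```

Emit:
play_rows(moves=[1,-0.1,-0.6,-2,0,0,0,1,-0.1,-0.6,-5,0,0,0,1,-0.1,-0.6,-8,0,0,0,1,-0.1,-0.6,-10,0,0,0,1,-0.1,-0.6,-11.5,0,0,0,1,-0.1,-0.6,-12.6,0,0,0,0.4,-0.1,-0.6,-12.6,0,0,0,0,-0.1,-0.6,-12.6,0,0,0,-0.35,-0.1,-0.6,-12.6,0,0,0,-0.35,-0.1,-0.6,-12.6,0,0,0])

```text
time: 12.72
position: [0.5547, 0.2639, 0.3004]
eef_rot: [[-1.0, 0.01, 0.002], [0.01, 1.0, 0.001], [-0.002, 0.001, -1.0]]
wrist_force: [-0.7, -0.2, 1.4]
gripper_width: 0.0388
finger_force: 0.0
```

Run:
```python
from fit import *
s=bot.state();print(s['position'],s['wrist_force'],s['gripper_width'])
p,d=snap('scene','scene6')
cv2.imwrite('pics/crop6.png',cv2.resize(p[140:240,330:440],(660,600),interpolation=cv2.INTER_CUBIC)[:,:,::-1])
```

```text
[0.55471161 0.26387635 0.30038422] [-0.72879027 -0.17267533  1.42540146] 0.03882006818994578
```

View pics/crop6.png

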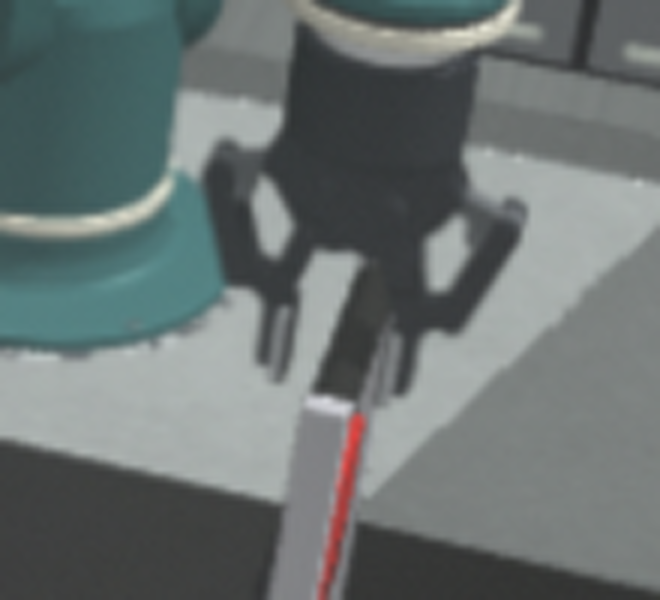

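The bar (crop (350,330)) lies between the fingers, nearer the +y one, inside a loose cage. Next, the arc.

```bash
cat > arc.py <<'E'
import numpy as np
hy,hz=.2693,.082
def tcp(phi,L=.004):
    f=np.radians(phi);a=f*.55
    return np.array([hy-.24*np.sin(f)+.021*np.sin(a)-L*np.cos(a), hz+.24*np.cos(f)-.021*np.cos(a)-L*np.sin(a)])*100, np.degrees(a)
if __name__=='__main__':
    import sys
    r=[float(x) for x in sys.argv[1:]]; p0,a0=tcp(r[0])
    for q in r[1:]:
        p,a=tcp(q); print(q,np.round(p-p0,2),round(a-a0,1),'abs',np.round(p/100,4),'cage closed')
E
python3 arc.py 0 3 6 9.5 13 16.5 20 23.5 27 30.5 34;python3 arc.py 34 37.5 41 44.5 48 51.5 55 58.5 62 65.5 69; python3 arc.py 69 71.5 74 76 78 79 80 81 82 83 84
```

```text
3.0 [-1.2  -0.04] 1.7 abs [0.2533 0.3006] cage closed
6.0 [-2.39 -0.15] 3.3 abs [0.2414 0.2995] cage closed
9.5 [-3.77 -0.36] 5.2 abs [0.2276 0.2974] cage closed
13.0 [-5.13 -0.65] 7.2 abs [0.214  0.2945] cage closed
16.5 [-6.48 -1.03] 9.1 abs [0.2005 0.2907] cage closed
20.0 [-7.8  -1.49] 11.0 abs [0.1873 0.2861] cage closed
23.5 [-9.09 -2.03] 12.9 abs [0.1744 0.2807] cage closed
27.0 [-10.34  -2.65] 14.8 abs [0.1619 0.2745] cage closed
30.5 [-11.56  -3.35] 16.8 abs [0.1497 0.2675] cage closed
34.0 [-12.73  -4.12] 18.7 abs [0.138  0.2598] cage closed
37.5 [-1.12 -0.85] 1.9 abs [0.1269 0.2513] cage closed
41.0 [-2.18 -1.76] 3.9 abs [0.1162 0.2422] cage closed
44.5 [-3.19 -2.74] 5.8 abs [0.1061 0.2324] cage closed
48.0 [-4.13 -3.78] 7.7 abs [0.0967 0.222 ] cage closed
51.5 [-5.01 -4.88] 9.6 abs [0.0879 0.211 ] cage closed
55.0 [-5.82 -6.03] 11.5 abs [0.0798 0.1995] cage closed
58.5 [-6.56 -7.23] 13.5 abs [0.0725 0.1875] cage closed
62.0 [-7.22 -8.48] 15.4 abs [0.0659 0.175 ] cage closed
65.5 [-7.8  -9.76] 17.3 abs [0.06   0.1622] cage closed
69.0 [ -8.3  -11.08] 19.2 abs [0.055 0.149] cage closed
71.5 [-0.31 -0.96] 1.4 abs [0.0519 0.1394] cage closed
74.0 [-0.57 -1.94] 2.8 abs [0.0493 0.1296] cage closed
76.0 [-0.76 -2.72] 3.9 abs [0.0474 0.1217] cage closed
78.0 [-0.91 -3.52] 5.0 abs [0.0459 0.1138] cage closed
79.0 [-0.98 -3.92] 5.5 abs [0.0452 0.1098] cage closed
80.0 [-1.03 -4.32] 6.1 abs [0.0447 0.1058] cage closed
81.0 [-1.09 -4.72] 6.6 abs [0.0441 0.1018] cage closed
82.0 [-1.13 -5.12] 7.2 abs [0.0437 0.0977] cage closed
83.0 [-1.17 -5.53] 7.7 abs [0.0433 0.0937] cage closed
84.0 [-1.2  -5.93] 8.3 abs [0.043  0.0897] cage closed
```

Emit:
play_rows(moves=[-0.35,0,0,0,0,0,0,-0.35,0,0.1,0,0,0,0])

```text
time: 12.93
position: [0.5545, 0.265, 0.2996]
eef_rot: [[-1.0, 0.01, 0.001], [0.01, 1.0, 0.001], [-0.001, 0.001, -1.0]]
wrist_force: [1.4, 2.4, 1.5]
gripper_width: 0.028
finger_force: 1.5
```

Emit:
play_rows(moves=[-0.35,0,-1.2,0,1.7,0,0,-0.35,0,-2.4,-0.1,3.3,0,0,-0.35,0,-3.8,-0.3,5.2,0,0,-0.35,0,-5.1,-0.6,7.2,0,0,-0.35,0,-6.5,-1,9.1,0,0,-0.35,0,-7.8,-1.5,11,0,0,-0.35,0,-9.1,-2,12.9,0,0,-0.35,0,-10.3,-2.6,14.8,0,0,-0.35,0,-11.6,-3.3,16.8,0,0,-0.35,0,-12.7,-4.1,18.7,0,0])

```text
time: 13.77
position: [0.5543, 0.1373, 0.2582]
eef_rot: [[-1.0, 0.01, 0.001], [0.01, 0.946, 0.323], [0.002, 0.323, -0.946]]
wrist_force: [-0.7, 1.8, 3.9]
gripper_width: 0.0277
finger_force: 1.7
```

Emit:
play_rows(moves=[-0.35,0,-1.1,-0.8,1.9,0,0,-0.35,0,-2.1,-1.7,3.9,0,0,-0.35,0,-3.1,-2.6,5.8,0,0,-0.35,0,-4.1,-3.7,7.7,0,0,-0.35,0,-5,-4.8,9.6,0,0,-0.35,0,-5.8,-5.9,11.5,0,0,-0.35,0,-6.5,-7.1,13.5,0,0,-0.35,0,-7.1,-8.4,15.4,0,0,-0.35,0,-7.7,-9.6,17.3,0,0,-0.35,0,-8.2,-11,19.2,0,0])

```text
time: 14.6
position: [0.5546, 0.0556, 0.1481]
eef_rot: [[-1.0, 0.009, 0.001], [0.008, 0.788, 0.616], [0.005, 0.616, -0.788]]
wrist_force: [-0.8, 1.5, 5.8]
gripper_width: 0.0275
finger_force: 2.2
```

Emit:
play_rows(moves=[-0.35,0,-0.3,-0.9,1.4,0,0,-0.35,0,-0.5,-1.9,2.8,0,0,-0.35,0,-0.7,-2.7,3.9,0,0,-0.35,0,-0.9,-3.5,5,0,0,-0.35,0,-1,-3.9,5.5,0,0,-0.35,0,-1,-4.3,6.1,0,0,-0.35,0,-1.1,-4.7,6.6,0,0,-0.35,0,-1.1,-5.1,7.2,0,0,-0.35,0,-1.1,-5.1,7.2,0,0])

```text
time: 15.35
position: [0.5543, 0.0448, 0.0966]
eef_rot: [[-1.0, 0.011, -0.0], [0.007, 0.705, 0.709], [0.008, 0.709, -0.705]]
wrist_force: [1.0, 3.3, 4.7]
gripper_width: 0.0275
finger_force: 3.2
```

```bash
python3 arc.py 82 83 84 85 86 87 88 89 90 91 92; python3 -c "
from h import *
s=bot.state();print(s['joints'],s['position'],s['wrist_force'])"
```

```text
83.0 [-0.04 -0.4 ] 0.5 abs [0.0433 0.0937] cage closed
84.0 [-0.07 -0.81] 1.1 abs [0.043  0.0897] cage closed
85.0 [-0.09 -1.21] 1.6 abs [0.0428 0.0856] cage closed
86.0 [-0.11 -1.62] 2.2 abs [0.0426 0.0816] cage closed
87.0 [-0.12 -2.02] 2.7 abs [0.0425 0.0775] cage closed
88.0 [-0.12 -2.43] 3.3 abs [0.0425 0.0734] cage closed
89.0 [-0.11 -2.84] 3.8 abs [0.0425 0.0694] cage closed
90.0 [-0.1  -3.24] 4.4 abs [0.0427 0.0653] cage closed
91.0 [-0.08 -3.65] 4.9 abs [0.0429 0.0613] cage closed
92.0 [-0.06 -4.05] 5.5 abs [0.0431 0.0572] cage closed
[  2.33039039  37.82676143  15.62098803 107.09773686 -58.30526598
  68.67727546 144.27063752] [0.55432522 0.04476399 0.09657476] [0.98648707 3.28149385 4.71046563]
```

Emit:
play_rows(moves=[-0.35,0,0,-0.3,0.4,0,0,-0.35,0,-0.1,-0.6,0.8,0,0,-0.35,0,-0.1,-0.9,1.2,0,0,-0.35,0,-0.1,-1.2,1.6,0,0,-0.35,0,-0.1,-1.2,1.6,0,0])

```text
time: 15.77
position: [0.5545, 0.0439, 0.085]
eef_rot: [[-1.0, 0.01, 0.0], [0.007, 0.685, 0.728], [0.007, 0.728, -0.685]]
wrist_force: [2.6, 4.6, 5.5]
gripper_width: 0.0274
finger_force: 3.4
```

Emit:
play_rows(moves=[-0.35,0,0,-0.2,0.3,0,0,-0.35,0,0,-0.4,0.6,0,0,-0.35,0,0,-0.4,0.6,0,0])

```text
time: 16.02
position: [0.5545, 0.0438, 0.0812]
eef_rot: [[-1.0, 0.01, 0.0], [0.007, 0.678, 0.735], [0.007, 0.735, -0.678]]
wrist_force: [0.5, 3.3, 4.8]
gripper_width: 0.0278
finger_force: 3.1
```

Emit:
play_rows(moves=[-0.35,0,0,-0.2,0.3,0,0,-0.35,0,0,-0.3,0.4,0,0,-0.35,0,0,-0.3,0.4,0,0])

```text
time: 16.27
position: [0.5545, 0.0438, 0.0786]
eef_rot: [[-1.0, 0.01, 0.0], [0.007, 0.673, 0.74], [0.007, 0.74, -0.673]]
wrist_force: [-0.0, 1.6, 8.8]
gripper_width: 0.0278
finger_force: 3.9
```

The force is rising, so the pad has met the cover. Small steps from here.

Emit:
play_rows(moves=[-0.35,0,0,-0.1,0.2,0,0,-0.35,0,0,-0.2,0.3,0,0,-0.35,0,0,-0.2,0.3,0,0])

```text
time: 16.52
position: [0.5546, 0.0439, 0.077]
eef_rot: [[-1.0, 0.009, 0.0], [0.006, 0.669, 0.744], [0.007, 0.744, -0.669]]
wrist_force: [-0.7, 0.8, 11.8]
gripper_width: 0.028
finger_force: 5.1
```

Emit:
play_rows(moves=[-0.35,0,0,-0.1,0.2,0,0,-0.35,0,0,-0.2,0.3,0,0,-0.35,0,0,-0.2,0.3,0,0])

```text
time: 16.77
position: [0.5546, 0.0439, 0.075]
eef_rot: [[-1.0, 0.009, 0.0], [0.006, 0.665, 0.747], [0.007, 0.747, -0.665]]
wrist_force: [-1.5, 2.1, 12.1]
gripper_width: 0.0276
finger_force: 5.4
```

Emit:
play_rows(moves=[-0.35,0,0,-0.1,0.1,0,0,-0.35,0,0,-0.1,0.1,0,0])

```text
time: 16.93
position: [0.5547, 0.0439, 0.0741]
eef_rot: [[-1.0, 0.009, 0.0], [0.006, 0.663, 0.748], [0.006, 0.748, -0.663]]
wrist_force: [-0.9, 0.8, 13.2]
gripper_width: 0.0279
finger_force: 5.4
```

Emit:
play_rows(moves=[-0.35,0,0,-0.1,0.1,0,0,-0.35,0,0,-0.2,0.2,0,0,-0.35,0,0,-0.2,0.2,0,0])

```text
time: 17.18
position: [0.5547, 0.0439, 0.0721]
eef_rot: [[-1.0, 0.009, 0.0], [0.006, 0.661, 0.751], [0.007, 0.751, -0.661]]
wrist_force: [-1.4, 0.7, 13.9]
gripper_width: 0.0275
finger_force: 5.4
```

Emit:
play_rows(moves=[-0.35,0,0,-0.1,0.1,0,0,-0.35,0,0,-0.1,0.1,0,0])

```text
time: 17.35
position: [0.5547, 0.0439, 0.0711]
eef_rot: [[-1.0, 0.009, 0.0], [0.006, 0.659, 0.752], [0.007, 0.752, -0.659]]
wrist_force: [-0.5, 1.5, 13.1]
gripper_width: 0.0278
finger_force: 5.6
```

Emit:
play_rows(moves=[-0.35,0,0,-0.1,0.1,0,0,-0.35,0,0,-0.1,0.1,0,0])

```text
time: 17.52
position: [0.5548, 0.0442, 0.0706]
eef_rot: [[-1.0, 0.009, 0.0], [0.006, 0.657, 0.753], [0.006, 0.753, -0.657]]
wrist_force: [-0.6, 1.9, 18.1]
gripper_width: 0.0282
finger_force: 7.7
```

Emit:
play_rows(moves=[-0.35,0,0,-0.1,0,0,0,-0.35,0,0,-0.1,0,0,0])

```text
time: 17.68
position: [0.555, 0.0446, 0.07]
eef_rot: [[-1.0, 0.008, 0.0], [0.006, 0.657, 0.754], [0.006, 0.754, -0.657]]
wrist_force: [-1.3, 2.8, 22.2]
gripper_width: 0.0279
finger_force: 9.6
```

Solid stop: the force climbs about 4–5 N per commanded mm with almost no travel, at about 88.7°, where the measured bed height puts the seat. Guiding the lever back up now.

```bash
python3 arc.py 88.9 88 87 86 84 82 79 76 73 70 67;echo;python3 arc.py 67 64 60.5 57 53.5 50 46.5 43 39.5 36 32.5;echo; python3 arc.py 32.5 29 25.5 22 18.5 15 12 9 7 5 4;echo; python3 arc.py 4 3 2 1 0 -0.5 -1 -1.5
```

```text
88.0 [-0.    0.37] -0.5 abs [0.0425 0.0734] cage closed
87.0 [-0.    0.77] -1.0 abs [0.0425 0.0775] cage closed
86.0 [0.01 1.18] -1.6 abs [0.0426 0.0816] cage closed
84.0 [0.05 1.99] -2.7 abs [0.043  0.0897] cage closed
82.0 [0.11 2.8 ] -3.8 abs [0.0437 0.0977] cage closed
79.0 [0.27 4.  ] -5.4 abs [0.0452 0.1098] cage closed
76.0 [0.49 5.2 ] -7.1 abs [0.0474 0.1217] cage closed
73.0 [0.77 6.38] -8.7 abs [0.0503 0.1335] cage closed
70.0 [1.12 7.54] -10.4 abs [0.0537 0.1452] cage closed
67.0 [1.52 8.68] -12.0 abs [0.0578 0.1566] cage closed

64.0 [0.47 1.12] -1.6 abs [0.0624 0.1677] cage closed
60.5 [1.08 2.39] -3.6 abs [0.0686 0.1804] cage closed
57.0 [1.78 3.61] -5.5 abs [0.0755 0.1927] cage closed
53.5 [2.54 4.79] -7.4 abs [0.0832 0.2045] cage closed
50.0 [3.38 5.92] -9.3 abs [0.0916 0.2158] cage closed
46.5 [4.29 7.  ] -11.3 abs [0.1007 0.2265] cage closed
43.0 [5.26 8.01] -13.2 abs [0.1104 0.2367] cage closed
39.5 [6.29 8.96] -15.1 abs [0.1207 0.2462] cage closed
36.0 [7.38 9.85] -17.0 abs [0.1316 0.2551] cage closed
32.5 [ 8.52 10.66] -19.0 abs [0.143  0.2632] cage closed

29.0 
[... 214 characters left out ...]
0 [6.33 2.93] -9.6 abs [0.2062 0.2925] cage closed
12.0 [7.49 3.22] -11.3 abs [0.2178 0.2954] cage closed
9.0 [8.66 3.46] -12.9 abs [0.2296 0.2978] cage closed
7.0 [9.45 3.58] -14.0 abs [0.2375 0.299 ] cage closed
5.0 [10.24  3.67] -15.1 abs [0.2454 0.2999] cage closed
4.0 [10.64  3.71] -15.7 abs [0.2494 0.3003] cage closed

3.0 [0.4  0.03] -0.5 abs [0.2533 0.3006] cage closed
2.0 [0.8  0.05] -1.1 abs [0.2573 0.3008] cage closed
1.0 [1.19 0.06] -1.6 abs [0.2613 0.3009] cage closed
0.0 [1.59 0.07] -2.2 abs [0.2653 0.301 ] cage closed
-0.5 [1.79 0.07] -2.5 abs [0.2673 0.301 ] cage closed
-1.0 [1.99 0.07] -2.8 abs [0.2693 0.301 ] cage closed
-1.5 [2.19 0.07] -3.0 abs [0.2713 0.301 ] cage closed
```

Emit:
play_rows(moves=[-0.35,0,0,0.4,-0.5,0,0,-0.35,0,0,0.8,-1,0,0,-0.35,0,0,1.2,-1.6,0,0,-0.35,0,0.1,2,-2.7,0,0,-0.35,0,0.1,2.8,-3.8,0,0,-0.35,0,0.3,4,-5.4,0,0,-0.35,0,0.5,5.2,-7.1,0,0,-0.35,0,0.8,6.4,-8.7,0,0,-0.35,0,1.1,7.5,-10.4,0,0,-0.35,0,1.5,8.7,-12,0,0])

```text
time: 18.52
position: [0.5541, 0.0602, 0.1559]
eef_rot: [[-1.0, 0.009, -0.001], [0.007, 0.801, 0.599], [0.006, 0.599, -0.801]]
wrist_force: [1.6, 11.5, 0.2]
gripper_width: 0.0278
finger_force: 4.5
```

Emit:
play_rows(moves=[-0.35,0,0.5,1.1,-1.6,0,0,-0.35,0,1.1,2.4,-3.6,0,0,-0.35,0,1.8,3.6,-5.5,0,0,-0.35,0,2.5,4.8,-7.4,0,0,-0.35,0,3.4,5.9,-9.3,0,0,-0.35,0,4.3,7,-11.3,0,0,-0.35,0,5.3,8,-13.2,0,0,-0.35,0,6.3,9,-15.1,0,0,-0.35,0,7.4,9.9,-17,0,0,-0.35,0,8.5,10.7,-19,0,0])

```text
time: 19.35
position: [0.5542, 0.1445, 0.2629]
eef_rot: [[-1.0, 0.01, 0.001], [0.01, 0.953, 0.304], [0.002, 0.304, -0.953]]
wrist_force: [0.5, 4.4, -3.1]
gripper_width: 0.028
finger_force: 2.1
```

Emit:
play_rows(moves=[-0.35,0,1.2,0.7,-1.9,0,0,-0.35,0,2.4,1.4,-3.8,0,0,-0.35,0,3.7,1.9,-5.8,0,0,-0.35,0,5,2.4,-7.7,0,0,-0.35,0,6.3,2.8,-9.6,0,0,-0.35,0,7.5,3.1,-11.3,0,0,-0.35,0,8.6,3.4,-12.9,0,0,-0.35,0,9.4,3.5,-14,0,0,-0.35,0,10.2,3.6,-15.1,0,0,-0.35,0,10.6,3.6,-15.7,0,0])

```text
time: 20.18
position: [0.5542, 0.2513, 0.2984]
eef_rot: [[-1.0, 0.009, 0.002], [0.009, 0.999, 0.036], [-0.001, 0.036, -0.999]]
wrist_force: [0.3, 3.1, 2.4]
gripper_width: 0.0278
finger_force: 1.5
```

Emit:
play_rows(moves=[-0.35,0,0.3,0,-0.5,0,0,-0.35,0,0.6,0,-1,0,0,-0.35,0,0.9,0,-1.5,0,0,-0.35,0,1.2,0,-2,0,0,-0.35,0,1.4,0,-2,0,0,-0.35,0,1.6,0,-2,0,0,-0.35,0,1.8,0,-2,0,0,-0.35,0,1.8,0,-2,0,0])

```text
time: 20.85
position: [0.5542, 0.2674, 0.2976]
eef_rot: [[-1.0, 0.011, -0.0], [0.011, 1.0, 0.001], [0.001, 0.001, -1.0]]
wrist_force: [0.4, -0.3, -0.2]
gripper_width: 0.0274
finger_force: 0.0
```

No force on the finger any more, so the lever is at its rest. Opening and backing off upward.

Emit:
play_rows(moves=[0,0,0,0,0,0,0,0.5,0,0,0,0,0,0,1,0,0,0,0,0,0,1,0,0,0,0,0,0,1,0,0,1,0,0,0,1,0,0,3,0,0,0,1,0,0,6,0,0,0,1,0,0,9,0,0,0,1,0,0,12,0,0,0,1,0,0,14,0,0,0])

```text
time: 21.68
position: [0.5544, 0.2674, 0.4419]
eef_rot: [[-1.0, 0.01, 0.003], [0.01, 1.0, 0.003], [-0.003, 0.003, -1.0]]
wrist_force: [-0.1, -0.5, -0.3]
gripper_width: 0.0852
finger_force: 0.0
```

Emit:
play_rows(moves=[1,-1,-4,0,0,0,0,1,-2,-8,0,0,0,0,1,-3,-12,0,0,0,0,1,-4,-16,0,0,0,0,1,-5,-20,0,0,0,0,1,-6,-24,0,0,0,0,1,-7,-28,0,0,0,0,1,-8,-32,0,0,0,0,1,-8,-36,0,0,0,0,1,-8,-36,0,0,0,0])

```text
time: 22.52
position: [0.4727, -0.1, 0.4395]
eef_rot: [[-1.0, 0.019, 0.003], [0.019, 1.0, 0.002], [-0.003, 0.002, -1.0]]
wrist_force: [0.4, -0.2, 0.1]
gripper_width: 0.0857
finger_force: 0.0
```

```bash
python3 press.py 7
python3 - <<'E'
from fit import *
for cam in('scene','top'):
    p,d=load(cam+'7');P=cloud(cam,d);hsv=cv2.cvtColor(p,cv2.COLOR_RGB2HSV)
    m=(hsv[...,1]<60)&(hsv[...,2]>160)&(P[...,0]>.50)&(P[...,0]<.61)&(P[...,1]>.12)&(P[...,1]<.158)&(P[...,2]>.055)&(P[...,2]<.09)
    print(cam,'cover z',np.nanmedian(P[m][:,2]),m.sum())
    p5,d5=load(cam+'5');P5=cloud(cam,d5);h5=cv2.cvtColor(p5,cv2.COLOR_RGB2HSV);m=(h5[...,1]<60)&(h5[...,2]>160)&(P5[...,0]>.50)&(P5[...,0]<.61)&(P5[...,1]>.12)&(P5[...,1]<.158)&(P5[...,2]>.055)&(P5[...,2]<.09)
    print(' before',np.nanmedian(P5[m][:,2]))
    b=(P[...,0]>.498)&(P[...,0]<.606)&(P[...,1]>.2)&(P[...,1]<.35)&(P[...,2]>.305)&(P[...,2]<.36);print(' bar',P[b].mean(0))
p,_=load('scene7');q,_=load('top7')
cv2.imwrite('pics/crop7.png',np.hstack([cv2.resize(p[130:380,80:430],(450,321)),cv2.resize(q[120:340,90:450],(350,214))[:214] if 0 else cv2.resize(cv2.copyMakeBorder(q[120:340,90:450],0,110,0,0,cv2.BORDER_CONSTANT),(350,321))])[:,:,::-1])
E
```

```text
[ 0.47267993 -0.10002695  0.43951619] [ 0.37599432 -0.18101678  0.0999831 ] 88.89952562287337
scene blue 159 lo [0.5041 0.1157 0.0437] hi [0.6253 0.1693 0.0672] ((567.525634765625, 162.53465270996094), (49.96949768066406, 139.18988037109375), 68.21619415283203)
scene yellow 88 lo [0.4639 0.107  0.0387] hi [0.6438 0.1738 0.0491] ((561.656494140625, 167.39138793945312), (64.9010009765625, 189.23361206054688), 69.9840316772461)
top blue 134 lo [0.4829 0.111  0.0565] hi [0.6169 0.1659 0.0672] ((550.1397705078125, 137.98728942871094), (55.02763366699219, 134.2651824951172), 89.35653686523438)
top yellow 128 lo [0.4619 0.1055 0.0365] hi [0.6402 0.1713 0.0503] ((551.2318725585938, 139.11676025390625), (66.12673950195312, 178.61195373535156), 89.58340454101562)
scene cover z 0.06536668848891236 169
 before 0.06913157206575093
 bar [0.55424637 0.2709876  0.32984405]
top cover z 0.06518755973860846 318
 before 0.06940972602946305
 bar [0.55077366 0.26710303 0.32850349]
```

View pics/crop7.png

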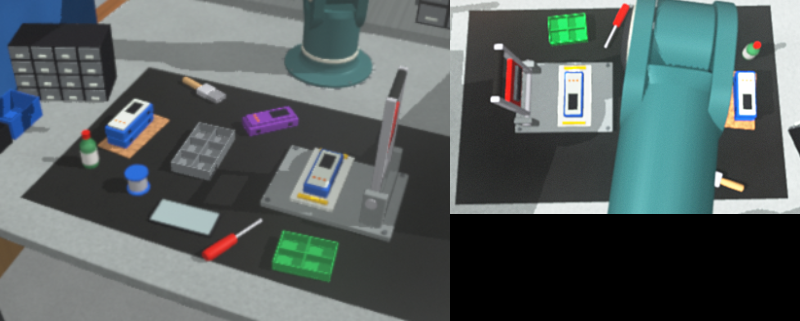

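The cover is down from 69.3 to 65.3 mm, which is bed 37 + 28, so it is home. The lever bar is back at its start position, the housing is in place, and the bystanders haven't moved.

```bash
python3 -c "
from h import *
print(bot.finish_job())"
```

```text
the job is handed in; nothing more can be done
None
```

The job is handed in: the top blue housing sits flat in the press with its cover measured fully home, the lever was guided back upright and released, and nothing else moved.

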